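Switch the ball feeder to its other tray

TASK

The grinding-ball feeder is set to the wrong tray. With a fingertip press down the raised pad of the white seesaw gate so that it rocks fully over and feeds the other chute; then push the black post of the stop to the left (as the robot sees it), fully open, so that all three steel balls run down into that other tray. Touch only the gate and the stop: grip or lift nothing, do not touch the balls, be gentle with both, and leave everything else on the bench where it stands.

Things in the scene. Friction and masses are not known exactly. Their poses are not given: they have to be found in the camera images.
- feeder: Small aluminium ball feeder fixed to the bench. Origin: on the bench, below its middle line; +x points away from the robot, up the feed trough, +y left (yaw up to 0.35 rad). Base plate 420 mm wide, 12 mm thick. The trough (34 mm wide, walls 14 mm, floor 112 to 134 mm high) runs along y = 0 from x = 120 down to -40 mm and spills onto a seesaw gate; each gate end feeds a chute and tray.
- gate (a joint): Angle (rad) of the white seesaw gate about the feeder's x axis at feeder (-50, 0, 85) mm. It rests on one of two stops: +0.28 = left end up, feeding the right chute; -0.28 = right end up, feeding the left. May start on either. Top heavy: under 1 N on the raised pad moves it, and once past level it falls to the other stop by itself and stays.
- left_pad (a point): Centre of the top face of the gate's left finger pad: a white plate 42 mm (x) x 36 mm (y) sticking out of the gate towards the robot, 93 mm nearer the robot than the feeder's origin and 72 mm left of the pivot; nothing under it for more than 40 mm even when low. Its top is about 111 mm high when raised, 92 mm at level, 71 mm when low.
- right_pad (a point): The same for the right finger pad, 72 mm right of the pivot.
- stop (a joint): Travel (m) of the sliding stop that holds the balls back in the trough: 0 = shut, 0.045 = fully open. It slides along the feeder's +y (to the left) only, against about 1.5 N of friction, and stays where it is left. The balls are free from about 0.030.
- stop_post (a point): Centre of the top face of the stop's black post, 26 mm (x) x 22 mm (y) x 40 mm tall, its top 189 mm above the bench; it stands over the trough at feeder x = 20 mm, y = 0 when shut. Its underside is 7 mm or more above the tops of the balls. A steel blade 4 mm thick hangs below it into the trough.
- left_tray (a point): Centre of the floor of the left tray, 20 mm above the bench; inside about 100 x 76 mm, outer wall 75 mm high, near wall 38 mm.
- right_tray (a point): The same for the right tray.
- ball1_center (a point): Centre of the first (nearest the stop) of three steel balls, 20 mm diameter, 33 g, waiting in a row in the trough behind the stop.
- ball2_center (a point): Centre of the second of three steel balls, 20 mm diameter, 33 g, waiting in a row in the trough behind the stop.
- ball3_center (a point): Centre of the third (highest) of three steel balls, 20 mm diameter, 33 g, waiting in a row in the trough behind the stop.
- front_vial: Bystander: capped glass vial, 25 mm across, 60 mm tall, standing on the bench in front of the feeder. Origin at the centre of its underside.
- base_vial: Bystander: capped glass vial, 25 mm across, 75 mm tall, standing on the feeder's base plate beside the trough. Origin at the centre of its underside.
- beaker: Bystander: glass beaker, 56 mm across, 70 mm tall, on the base plate on the other side of the trough. Origin at the centre of its underside.
- solvent_bottle: Bystander: amber bottle, 80 mm across, 170 mm tall, to the left. Origin at the centre of its underside.
- wrench: Bystander: 160 mm wrench lying flat, to the left.
- folder: Bystander: green folder with a pen on it, 220 x 300 x 14 mm, lying to the right. Origin at the centre of its underside.
- jar: Bystander: steel cylinder, 68 mm across, 60 mm tall, to the right. Origin at the centre of its underside.

How it is judged (in metres and radians):
On the way, in this order (a step that is already met when the one before it is completed fails the run):
1. the gate has rocked over to its other stop, the stop slide still shut (distance of left_pad from where it was at the start of the episode above 0.03 m and (value of joint gate above 0.22 rad or value of joint gate below -0.22 rad) and value of joint stop below 0.01 m), for 0.2 s.
2. the stop slide has been pushed open (value of joint stop above 0.037 m), for 0.1 s.
At the end, for the whole second after the job is handed in: The gate lies on the stop opposite to the one it started on (within 0.06 rad), the stop slide is open by at least 37 of its 45 mm, and all three balls lie at rest in the tray that the gate now feeds (distance of left_pad from where it was at the start of the episode above 0.03 m and value of joint stop above 0.037 m and ((value of joint gate below -0.22 rad and y of each of ball1_center, ball2_center, ball3_center in the frame of feeder above 0.128 m and horizontal distance between each of ball1_center, ball2_center, ball3_center and left_tray below 0.07 m and z of each of ball1_center, ball2_center, ball3_center in the frame of feeder below 0.06 m) or (value of joint gate above 0.22 rad and y of each of ball1_center, ball2_center, ball3_center in the frame of feeder below -0.128 m and horizontal distance between each of ball1_center, ball2_center, ball3_center and right_tray below 0.07 m and z of each of ball1_center, ball2_center, ball3_center in the frame of feeder below 0.06 m)) and linear speed of each of ball1, ball2, ball3 below 0.05 m/s); the robot touches nothing.
It fails at once if the fingers of the arm touched a ball (contact force between the fingers and ball1 above 0.3 N or contact force between the fingers and ball2 above 0.3 N or contact force between the fingers and ball3 above 0.3 N).
It fails at once if another part of the arm touched a ball (contact force between the arm and ball1 above 0.3 N or contact force between the arm and ball2 above 0.3 N or contact force between the arm and ball3 above 0.3 N).
It fails at once if a ball was lifted out of the feeder (z of any of ball1_center, ball2_center, ball3_center in the frame of feeder above 0.17 m).
It fails at once if the gate or the stop's post was gripped or forced (over 38 N) (contact force between the fingers and stop above 38 N or contact force between the fingers and gate above 38 N).
It fails at once if a bystander was moved by more than 20 mm or tipped over (distance of any of front_vial, base_vial, beaker, solvent_bottle, wrench, folder, jar from where it was at the start of the episode above 0.02 m or angle between any of front_vial, base_vial, beaker, solvent_bottle, jar's own z axis and vertical above 0.5 rad).
It also fails if it takes over 42 s, if anything falls off the work surface, if the arm or the gripper's body presses on something with over 40 N, if the wrist force passes 120 N, or if a joint passes its speed limit or range.

ROBOT

A 6-joint arm with a two-finger parallel gripper is mounted at the origin on the work surface. World frame = base frame: x ahead of the robot, y to its left, z up, the work surface at z = 0. Lengths are in mm, angles in rad, forces in N, time in s.
With the tool pointing down it reaches from about 350 to 775 mm from the base axis. Payload 7.3 kg.
Tool frame: the origin (TCP) lies at the very end of the fingers, on their centre line; the grasp point (between the pads) lies 19 mm behind it; z points along the fingers, y is the line along which they close (so a half turn about z gives the same grasp; the last joint's range is limited). The gripper opens to 92 mm and grips with 3 to 60 N. Pads are 19 mm wide; open, the fingers measure 130 mm over their backs; the gripper's body (75 mm by 190 mm) begins 47 mm behind the grasp point.
Start: joints at [0.983, 0.342, 1.524, -0, 1.275, -0.146], TCP at [224.463, 474.619, 204.841] pointing down, gripper open.
Joint ranges: [-2.53, 2.53], [-0.77, 2.02], [0.04, 2.7], [-1, 4.14], [0.28, 2.66], [-3.11, 3.11]. Speed limits (rad/s): [2.57, 2.57, 3.14, 3.14, 3.14, 3.14].

INTERFACE

Orientations are given as [roll, pitch, yaw] about the fixed x, y, z axes, in that order (R = Rz(yaw) Ry(pitch) Rx(roll)).
In Python, from plant import bot gives the robot as it stands.
- The arm moves only by the tool jog_arm, never from a script. Its argument "targets" is a list of rows, each an object with "xyz": the shift along the tool's x, y, z as a fraction of full scale, a list of three; "spin": the turn about the tool's z as a fraction of full scale. In form: [{"xyz": [x, y, z], "spin": spin}, ...]. A call has exactly 10 rows; each row shifts and turns the commanded pose from where the row before left it, along the tool's axes as they then stand; what a row does not reach is not made up. Full scale, the value 1, is 80 mm for a shift and 0.1 rad for a turn. A row lasts 1/8 s, in which the tool goes at most 62.5 mm and 10.7 degrees, less where a joint would pass 70% of its speed; a pose out of reach is approached as far as the arm can. A call with a number of a shift or a turn outside -1 to 1 is refused whole. A call with a gripper value outside its range is refused whole. "gripper" is the opening in per cent of the stroke, from 0 (shut) to 100 (fully open), set as the call begins (left out, the last holds). The fingers move at their own pace and stop on an object; the grip force is fixed at half the most. Time passes only in rows, so rows that do not move let the fingers close, or fill a call up. It gives the time, the measured TCP pose, the force, the opening and the grip force at its end, in the units of the state.
- bot.get_obs(): the state, without advancing time (a new reading comes with each control period).
- bot.capture(name): name is "scene" or "top" or "wrist"; returns the picture (400x640x3 uint8, blue, green, red); there is no depth.
- bot.get_calibration(name): a dict with "vfov" (degrees; the focal length in pixels is half the picture's height over the tangent of half this angle, whatever the lens; pixels are square), "cx", "cy" (the principal point, pixels), "eye" and "rotation" of the camera in the world. Camera axes: x right, y down, z forward; pixel columns grow to the right and rows downward; lengths in mm; the calibration is good to about 2 mm. The wrist camera is an equidistant fisheye: a pixel r from the principal point sees the ray r / f radians off the axis. A picture is of the moment at which its call begins: read the wrist's pose just before it. get_calibration takes no time and is no camera call; for the wrist camera it gives the pose at the moment of the call.
- bot.close_job(): hands the job in; it is judged then, once.
The state is a dict: "time": time; "joint_positions": joint angles; "dq": joint speeds; "tau": joint torques, N m; "tool_pos": TCP position; "tcp_rot": TCP orientation; "contact_force": force on the tool from outside, world axes, zero at the start; "moment": the same for the moment, N m; "grip_width": finger opening in mm; "finger_force": force on a finger pad.
Only numpy, scipy, OpenCV 4.12 (cv2) and the standard library are available. Lean on these libraries where they do the work, as an engineer would, in place of code of your own. Each camera call takes 0.05 s, during which the arm holds its last target. There are 200 camera calls.

## Working session

There is one attempt and no reset: what is moved stays moved. The work goes in short steps, Python scripts to look and compute and a tool call to move; the robot and the scene stay as the last step left them, time stands still between calls to the robot, and variables do not carry over. Pictures are saved under pics/ and viewed, at most 10 in all, crops included, and the job is handed in when it is done.

Besides the shell and the picture viewer there is one more tool, called by a JSON object that holds its "fn" and its "kwargs". jog_arm: Moves the arm, as the interface text tells. Shift numbers are shares of 80 mm and turn numbers shares of 0.1 rad, none past 1 either way. Its arguments: {"type":"object","properties":{"targets":{"type":"array","items":{"type":"object","properties":{"xyz":{"type":"array","items":{"type":"number"}},"spin":{"type":"number"}}}},"gripper":{"type":"number"}},"required":["targets"]}

```bash
ls; mkdir -p pics; python3 - <<'E'
from plant import bot
import cv2
for n in ("scene","top"):
    c=bot.get_calibration(n); print(n,c)
    cv2.imwrite(f"pics/{n}0.png",bot.capture(n))
o=bot.get_obs(); print(o)
E
```

```text
pics
scene {'vfov': 49.90430546452253, 'cx': 312.4004521832181, 'cy': 204.6911722313502, 'eye': array([1290.2800673 , -670.14960994, 1002.06620264]), 'rotation': array([-2.30395463, -0.01591611,  0.83248064])}
top {'vfov': 57.194025036723176, 'cx': 317.5319008622929, 'cy': 189.69668522305122, 'eye': array([ 370.15235978,  -19.1407096 , 1485.53904029]), 'rotation': array([-2.99184767,  0.00645659, -1.56435436])}
{'time': 0.1, 'joint_positions': array([ 9.83013126e-01,  3.42655609e-01,  1.52487468e+00, -6.99977699e-06,
        1.27539742e+00, -1.45988985e-01]), 'dq': array([ 0.00040531, -0.00260767, -0.0013893 ,  0.00021872, -0.00087045,
       -0.00140166]), 'tau': array([ 9.01067688e-04, -4.32002771e+01, -2.44698143e+01,  7.18910736e-02,
        5.25475480e-02, -2.54363391e-05]), 'tool_pos': array([224.23947829, 474.29246565, 204.22948705]), 'tcp_rot': array([-3.14027083e+00, -1.87589100e-04,  2.69980036e+00]), 'contact_force': array([-0.93707892,  0.24405013,  0.58132984]), 'moment': array([ 0.0022467, -0.0146615, -0.0386141]), 'finger_force': 0.0, 'grip_width': 91.862096435039}
```

View pics/scene0.png

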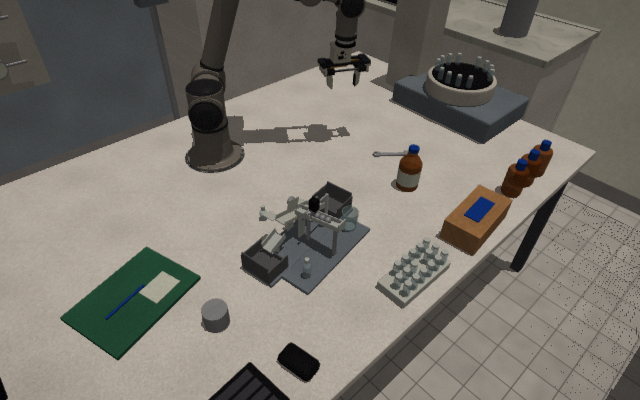

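View pics/top0.png

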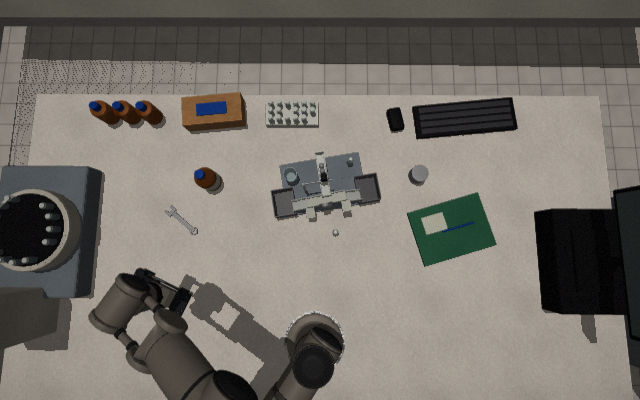

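The scene view shows the feeder near (305,240). In the top view it is near (325,185), with the post at about (322,173), the pads at about (312,212) and (347,208), and the front vial at (335,232). I'll enlarge both.

```bash
cat > h.py <<'E'
import numpy as np, cv2
from scipy.spatial.transform import Rotation as R
def cam(c):
    f=200/np.tan(np.radians(c["vfov"])/2); return f,R.from_euler("xyz",c["rotation"]).as_matrix(),np.array(c["eye"])
def ray(c,u,v):
    f,M,e=cam(c); d=M@np.array([(u-c["cx"])/f,(v-c["cy"])/f,1]); return e,d/np.linalg.norm(d)
def onz(c,u,v,z):
    e,d=ray(c,u,v); return e+d*(z-e[2])/d[2]
def proj(c,p):
    f,M,e=cam(c); q=M.T@(np.asarray(p,float)-e); return q[0]/q[2]*f+c["cx"],q[1]/q[2]*f+c["cy"]
E
python3 - <<'E'
import cv2,numpy as np
t=cv2.imread("pics/top0.png")[145:241,262:392]; s=cv2.imread("pics/scene0.png")[180:295,237:377]
cv2.imwrite("pics/topc.png",cv2.resize(t,None,fx=6,fy=6,interpolation=cv2.INTER_CUBIC))
cv2.imwrite("pics/scc.png",cv2.resize(s,None,fx=5,fy=5,interpolation=cv2.INTER_CUBIC))
E
```

```text
(no output)
```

View pics/topc.png

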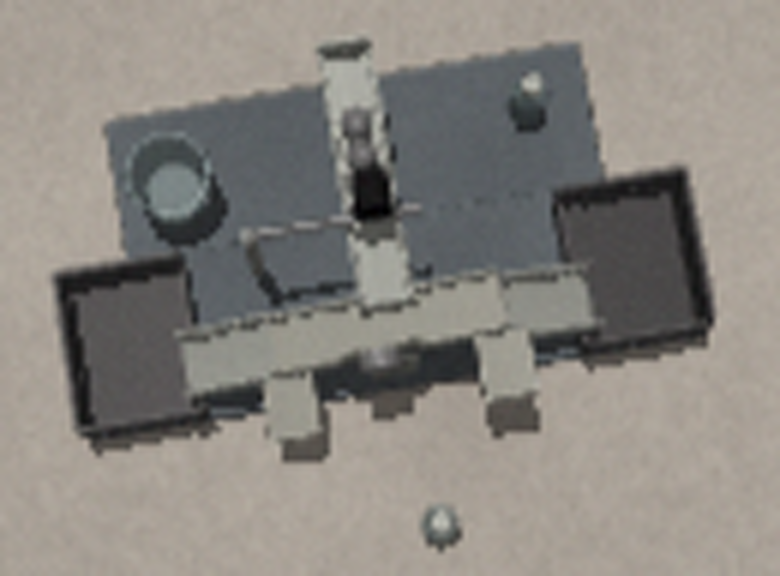

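View pics/scc.png

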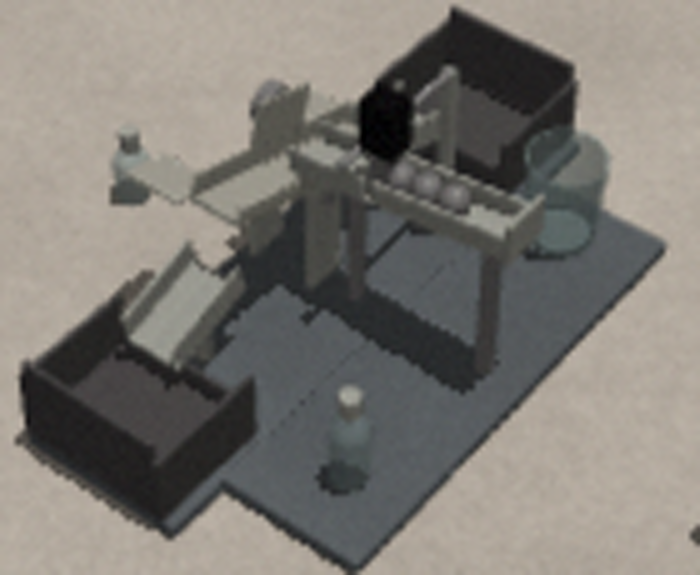

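Top crop: the post is at about (372,192), with pad outlines near (295,400) and (510,365). The base plate's back corners are at (105,125) and (580,45). Scene crop: the right end of the gate seems to hang high above its chute. I'll check that by triangulating.

```bash
python3 - <<'E'
from plant import bot
from h import *
t=bot.get_calibration("top"); s=bot.get_calibration("scene")
T=lambda u,v:(262+(u+.5)/6-.5,145+(v+.5)/6-.5); S=lambda u,v:(237+(u+.5)/5-.5,180+(v+.5)/5-.5)
A=onz(t,*T(105,125),12);B=onz(t,*T(582,44),12)
yaw=np.arctan2(-(B-A)[0],(B-A)[1]*-1*-1) 
d=A-B; yaw=np.arctan2(-d[0],d[1]); print("plate",A,B,np.linalg.norm(d),yaw)
ex=np.array([np.cos(yaw),np.sin(yaw)]);ey=np.array([-ex[1],ex[0]])
P=onz(t,*T(371,184),189); print("post top",P)
O=P[:2]-20*ex; print("origin",O, "plate mid",((A+B)/2)[:2], ((A+B)/2)[:2]-O)
def tri(a,b):
    e1,d1=ray(t,*a);e2,d2=ray(s,*b)
    k=np.linalg.lstsq(np.c_[d1,-d2],e2-e1,rcond=None)[0]; p=e1+k[0]*d1;q=e2+k[1]*d2; return (p+q)/2,np.linalg.norm(p-q)
print("post tri",tri(T(371,184),S(387,95)))
print("Rpad near-right corner",tri(T(540,392),S(130,170)))
print("Rpad near-left / right far",tri(T(540,392),S(180,200)))
for side in(1,-1):
  for z in(111,71):
    p=O-93*ex+side*72*ey; c=[np.array([*(p+a*21*ex+b*18*ey),z]) for a in(-1,1) for b in(-1,1)]
    f=lambda q:((q[0]-262)*6+3,(q[1]-145)*6+3); g=lambda q:((q[0]-237)*5+2.5,(q[1]-180)*5+2.5)
    print("L" if side>0 else "R",z,p.round(),"top",[np.round(f(proj(t,x))).tolist() for x in c],"scene",[np.round(g(proj(s,x))).tolist() for x in c])
E
```

```text
plate [692.36341769 150.3198867   12.        ] [ 750.86590514 -176.43948648   12.        ] 331.9551611233754 0.17716139623606286
post top [618.35258762 -30.32745415 189.        ]
origin [598.66562917 -33.85217642] plate mid [721.61466142 -13.05979989] [122.94903225  20.79237654]
post tri (array([617.02244187, -31.60456291, 190.52715044]), np.float64(3.2911630520683177))
Rpad near-right corner (array([ 501.37160739, -136.49680214,  114.70263963]), np.float64(1.2056667193873012))
Rpad near-left / right far (array([ 512.3321765 , -126.89463698,   90.45548941]), np.float64(30.27716478922598))
L 111 [494.  21.] top [[322.0, 430.0], [265.0, 440.0], [311.0, 364.0], [254.0, 374.0]] scene [[276.0, 59.0], [311.0, 31.0], [327.0, 86.0], [362.0, 57.0]]
L 71 [494.  21.] top [[323.0, 435.0], [268.0, 445.0], [312.0, 371.0], [257.0, 380.0]] scene [[277.0, 106.0], [311.0, 78.0], [327.0, 133.0], [361.0, 104.0]]
R 111 [ 520. -121.] top [[549.0, 391.0], [492.0, 401.0], [537.0, 325.0], [480.0, 335.0]] scene [[123.0, 180.0], [163.0, 149.0], [175.0, 211.0], [215.0, 178.0]]
R 71 [ 520. -121.] top [[543.0, 397.0], [488.0, 406.0], [531.0, 333.0], [477.0, 343.0]] scene [[127.0, 228.0], [166.0, 196.0], [178.0, 258.0], [217.0, 225.0]]
```

The post triangulates to z 190 mm (expected 189), and the scene pixels put the right pad at the raised height. So the right end is up: press the right pad, and the gate then feeds the right tray. I'll rise, turn the tool so its y lies along the feeder's x, and close the fingers.

{"fn": "jog_arm", "kwargs": {"targets": [{"xyz": [0,0,-0.1],"spin": 0.95},{"xyz": [0,0,-0.1],"spin": 0.95},{"xyz": [0,0,-0.1],"spin": 0.95},{"xyz": [0,0,-0.1],"spin": 0.95},{"xyz": [0,0,-0.1],"spin": 0.95},{"xyz": [0,0,-0.1],"spin": 0.95},{"xyz": [0,0,0],"spin": 0.95},{"xyz": [0,0,0],"spin": 0.95},{"xyz": [0,0,0],"spin": 0.95},{"xyz": [0,0,0],"spin": 0.95}], "gripper": 0}}

```text
time: 1.35
tool_pos: [224.3, 474.4, 252.4]
tcp_rot: [-3.141, 0.001, 1.747]
contact_force: [0.2, -0.3, 0.4]
grip_width: 0.7
finger_force: 0.0
```

```bash
cat >> h.py <<'E'
yaw=0.177; ex=np.array([np.cos(yaw),np.sin(yaw)]); ey=np.array([-ex[1],ex[0]]); O=np.array([598.0,-34.0])
def go(bot,fx,fy,z):
    o=bot.get_obs(); M=R.from_euler("xyz",o["tcp_rot"]).as_matrix()
    p=np.r_[O+fx*ex+fy*ey,z]; d=M.T@(p-o["tool_pos"])
    q=o["tool_pos"]; r=q[:2]-O
    print("t",o["time"],"feeder",[round(float(a),1) for a in (r@ex,r@ey,q[2])],"rot",o["tcp_rot"].round(3),"target",p.round(),"shift mm",d.round(1),"units",(d/80).round(3),"F",o["contact_force"].round(1),"w",o["grip_width"])
E
python3 -c "
from plant import bot
from h import *
go(bot,-98,-75,150)"
```

```text
t 1.35 feeder [-278.4, 566.2, 252.4] rot [-3.141e+00  1.000e-03  1.747e+00] target [ 515. -125.  150.] shift mm [-641.   181.2  102.7] units [-8.012  2.265  1.284] F [ 0.2 -0.3  0.4] w 0.6693859609879499
```

{"fn": "jog_arm", "kwargs": {"targets": [{"xyz": [-0.4,0.11,0],"spin": 0},{"xyz": [-0.5,0.14,0],"spin": 0},{"xyz": [-0.5,0.14,0],"spin": 0},{"xyz": [-0.5,0.14,0],"spin": 0},{"xyz": [-0.5,0.14,0],"spin": 0},{"xyz": [-0.5,0.14,0],"spin": 0},{"xyz": [-0.5,0.14,0],"spin": 0},{"xyz": [-0.5,0.14,0],"spin": 0},{"xyz": [-0.5,0.14,0],"spin": 0},{"xyz": [-0.5,0.14,0],"spin": 0}]}}

```text
time: 2.6
tool_pos: [402.3, 107.1, 252.7]
tcp_rot: [-3.141, -0.0, 1.75]
contact_force: [-0.1, 0.8, -0.5]
grip_width: 0.8
finger_force: 0.0
```

{"fn": "jog_arm", "kwargs": {"targets": [{"xyz": [-0.5,0.14,0],"spin": 0},{"xyz": [-0.5,0.14,0],"spin": 0},{"xyz": [-0.5,0.14,0],"spin": 0},{"xyz": [-0.5,0.15,0],"spin": 0},{"xyz": [-0.5,0.14,0],"spin": 0},{"xyz": [-0.4,0.11,0],"spin": 0},{"xyz": [-0.2,0.05,0],"spin": 0},{"xyz": [0,0,0],"spin": 0},{"xyz": [0,0,0],"spin": 0},{"xyz": [0,0,0],"spin": 0}]}}

```text
time: 3.85
tool_pos: [514.5, -122.2, 253.1]
tcp_rot: [3.141, -0.0, 1.751]
contact_force: [-0.1, -0.3, 0.0]
grip_width: 0.4
finger_force: 0.0
```

```bash
python3 -c "
from plant import bot
from h import *
go(bot,-98,-75,150)
c=bot.get_calibration('wrist');print(c)
cv2.imwrite('pics/w1.png',bot.capture('wrist'))"
```

```text
t 3.85 feeder [-97.7, -72.1, 253.1] rot [ 3.141 -0.     1.751] target [ 515. -125.  150.] shift mm [ -2.9  -0.3 103.1] units [-0.036 -0.004  1.289] F [-0.1 -0.3  0. ] w 0.43342381293346965
{'vfov': 65.70646984690485, 'cx': 322.4149004084176, 'cy': 201.6740650236473, 'eye': array([503.58692638, -54.49950803, 433.33718354]), 'rotation': array([ 2.88538538e+00, -1.04694351e-03,  1.80255144e-01])}
```

View pics/w1.png

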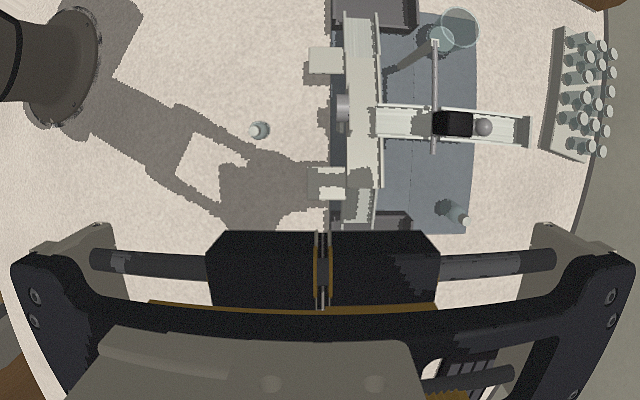

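The wrist view shows the right pad at about (327,183), left pad (326,60), post at (453,123), finger tips at about (322,235). I'll check positions from these.

```bash
cat >> h.py <<'E'
def wz(c,u,v,z):
    f,M,e=cam(c); a=np.array([u-c["cx"],v-c["cy"]]); r=np.linalg.norm(a); th=r/f
    d=M@np.r_[a/r*np.sin(th),np.cos(th)]; p=e+d*(z-e[2])/d[2]; q=p[:2]-O; return (round(q@ex,1),round(q@ey,1))
E
python3 - <<'E'
from plant import bot
from h import *
c=bot.get_calibration('wrist')
g=cv2.imread('pics/w1.png').max(2); n,l,st,ce=cv2.connectedComponentsWithStats((g[95:150,420:485]<35).astype(np.uint8))
i=1+st[1:,4].argmax(); print("dark post box",st[i],ce[i]+[420,95])
print("Rpad",wz(c,327,183,111),wz(c,308,167,111),wz(c,308,199,111),"Lpad",wz(c,326,60,71),"post",wz(c,*(ce[i]+[420,95]),185), wz(c,432,123,189))
E
```

```text
dark post box [ 12  16  41  26 440] [445.01818182 122.66590909]
Rpad (np.float64(-91.1), np.float64(-67.7)) (np.float64(-111.1), np.float64(-50.6)) (np.float64(-111.4), np.float64(-85.2)) Lpad (np.float64(-92.2), np.float64(70.2)) post (np.float64(6.3), np.float64(-0.2)) (np.float64(-7.0), np.float64(-1.3))
```

Everything agrees within a few mm. Descending to just above the raised pad.

{"fn": "jog_arm", "kwargs": {"targets": [{"xyz": [-0.03,0,0.2],"spin": 0},{"xyz": [0,0,0.3],"spin": 0},{"xyz": [0,0,0.4],"spin": 0},{"xyz": [0,0,0.4],"spin": 0},{"xyz": [0,0,0.2],"spin": 0},{"xyz": [0,0,0.1],"spin": 0},{"xyz": [0,0,0.05],"spin": 0},{"xyz": [0,0,0.05],"spin": 0},{"xyz": [0,0,0],"spin": 0},{"xyz": [0,0,0],"spin": 0}]}}

```text
time: 5.15
tool_pos: [515.4, -125.7, 117.2]
tcp_rot: [3.141, 0.0, 1.75]
contact_force: [0.2, 0.4, -0.2]
grip_width: 0.7
finger_force: 0.0
```

{"fn": "jog_arm", "kwargs": {"targets": [{"xyz": [0,0,0.05],"spin": 0},{"xyz": [0,0,0.05],"spin": 0},{"xyz": [0,0,0.05],"spin": 0},{"xyz": [0,0,0.05],"spin": 0},{"xyz": [0,0,0.05],"spin": 0},{"xyz": [0,0,0.05],"spin": 0},{"xyz": [0,0,0.05],"spin": 0},{"xyz": [0,0,0.05],"spin": 0},{"xyz": [0,0,0.03],"spin": 0},{"xyz": [0,0,0.0],"spin": 0}]}}

```text
time: 6.4
tool_pos: [515.1, -125.5, 82.2]
tcp_rot: [-3.141, -0.0, 1.75]
contact_force: [-0.2, 0.2, -0.5]
grip_width: 0.4
finger_force: 0.0
```

{"fn": "jog_arm", "kwargs": {"targets": [{"xyz": [0,0,0],"spin": 0},{"xyz": [0,0,-0.1],"spin": 0},{"xyz": [0,0,-0.2],"spin": 0},{"xyz": [0,0,-0.4],"spin": 0},{"xyz": [0,0,-0.4],"spin": 0},{"xyz": [0,0,-0.4],"spin": 0},{"xyz": [0,0,-0.3],"spin": 0},{"xyz": [0,0,-0.2],"spin": 0},{"xyz": [0,0,0],"spin": 0},{"xyz": [0,0,0],"spin": 0}]}}

```text
time: 7.65
tool_pos: [514.8, -125.5, 241.9]
tcp_rot: [-3.141, -0.0, 1.75]
contact_force: [0.1, -0.6, 0.1]
grip_width: -0.1
finger_force: 0.0
```

```bash
python3 -c "
from plant import bot
from h import *
go(bot,20,-45,165)
a=cv2.resize(bot.capture('wrist')[0:230,250:550],None,fx=1.5,fy=1.5)
b=cv2.resize(bot.capture('scene')[180:295,237:377],None,fx=3,fy=3,interpolation=cv2.INTER_CUBIC)
cv2.imwrite('pics/g1.png',np.hstack([a[:345,:370],b]))"
```

```text
t 7.65 feeder [-98.0, -75.4, 241.9] rot [-3.141 -0.     1.75 ] target [626. -75. 165.] shift mm [ 30.1 118.1  76.9] units [0.377 1.476 0.961] F [ 0.1 -0.6  0.1] w -0.1324919327902682
```

View pics/g1.png

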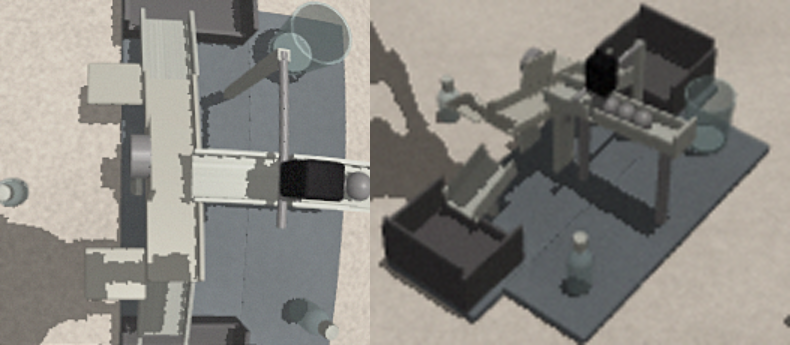

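The wrist crop shows the left pad at about (115,83) and the right pad at about (117,273). The scene part is too small to read the gate angle, so I'll compare before and after, enlarged.

```bash
python3 - <<'E'
from plant import bot
from h import *
c=bot.get_calibration('scene')
b=bot.capture('scene'); a=cv2.imread('pics/scene0.png'); w=bot.capture('wrist'); cw=bot.get_calibration('wrist')
cv2.imwrite('pics/cmp.png',np.hstack([cv2.resize(i[190:255,250:315],None,fx=6,fy=6,interpolation=cv2.INTER_CUBIC) for i in (a,b)]))
m=(cv2.cvtColor(w,cv2.COLOR_BGR2HSV)[40:80,300:360]); print(w[55,300:352,0].tolist(),w[30:80,325,0].tolist())
for side in(1,-1):
  for z in(111,71):
    for dx in(-21,): 
      p=np.r_[O+(-93+dx)*ex+side*72*ey,z]; f,M,e=cam(cw); q=M.T@(p-e); th=np.arccos(q[2]/np.linalg.norm(q)); h=q[:2]/np.linalg.norm(q[:2])*th*f; print(side,z,"wrist",h+[cw['cx'],cw['cy']],"cmp",[(x-y)*6 for x,y in zip(proj(c,p),(250,190))])
E
```

```text
[193, 181, 184, 186, 184, 180, 185, 195, 151, 162, 175, 175, 178, 177, 179, 179, 176, 177, 179, 175, 178, 181, 176, 176, 178, 178, 175, 179, 173, 175, 179, 179, 179, 174, 180, 173, 178, 179, 174, 179, 173, 177, 184, 183, 141, 80, 110, 169, 179, 180, 178, 178] [135, 204, 198, 192, 196, 185, 189, 194, 189, 195, 190, 191, 168, 176, 176, 174, 174, 178, 178, 178, 174, 176, 178, 173, 176, 178, 178, 178, 181, 180, 175, 177, 174, 174, 182, 174, 182, 179, 158, 100, 98, 113, 111, 111, 111, 110, 114, 114, 111, 113]
1 111 wrist [304.97512878  45.60111715] cmp [np.float64(270.1983226094761), np.float64(-9.07378690966425)]
1 71 wrist [306.94143969  54.04534911] cmp [np.float64(271.0089535038177), np.float64(46.92324237354717)]
-1 111 wrist [305.25381622 186.31494509] cmp [np.float64(89.58793708831263), np.float64(133.7174019563912)]
-1 71 wrist [307.14318262 179.22186408] cmp [np.float64(94.08702049526221), np.float64(190.45193683579515)]
```

View pics/cmp.png

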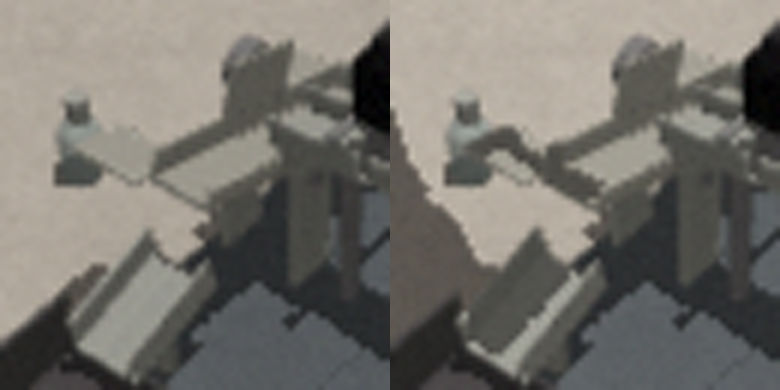

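The gate has not moved: the right pad still sits at the raised pixel row, and the left pad at its low row. I'll press again and look while the finger is down.

{"fn": "jog_arm", "kwargs": {"targets": [{"xyz": [0.03,0,0.2],"spin": 0},{"xyz": [0,0,0.4],"spin": 0},{"xyz": [0,0,0.4],"spin": 0},{"xyz": [0,0,0.3],"spin": 0},{"xyz": [0,0,0.2],"spin": 0},{"xyz": [0,0,0.1],"spin": 0},{"xyz": [0,0,0.1],"spin": 0},{"xyz": [0,0,0.1],"spin": 0},{"xyz": [0,0,0.1],"spin": 0},{"xyz": [0,0,0.07],"spin": 0}]}}

```text
time: 9.1
tool_pos: [514.7, -123.2, 84.4]
tcp_rot: [-3.142, -0.0, 1.75]
contact_force: [-0.4, -0.2, 0.9]
grip_width: 0.3
finger_force: 0.1
```

```bash
python3 -c "
from plant import bot
from h import *
go(bot,-98,-72,75)
s=bot.capture('scene'); w=bot.capture('wrist')
cv2.imwrite('pics/s3f.png',s);cv2.imwrite('pics/w3f.png',w)
cv2.imwrite('pics/g3.png',np.hstack([cv2.resize(s[190:255,250:315],(400,400),interpolation=cv2.INTER_CUBIC),cv2.resize(w[20:260,230:430],(333,400))]))"
```

```text
t 9.1 feeder [-97.7, -73.2, 84.4] rot [-3.142 -0.     1.75 ] target [ 514. -122.   75.] shift mm [ 1.2 -0.3  9.4] units [ 0.015 -0.004  0.118] F [-0.4 -0.2  0.9] w 0.3347172356583147
```

View pics/g3.png

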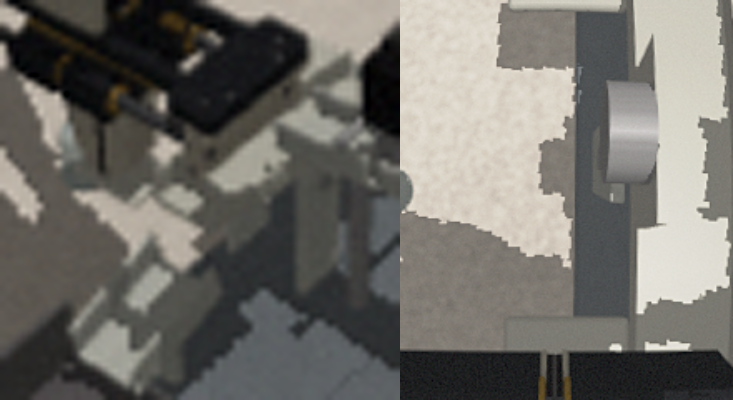

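While pressed there is about 1 N upward and the pad is lower, but the gate has not gone over yet. I'll press slowly further, watching the force.

{"fn": "jog_arm", "kwargs": {"targets": [{"xyz": [0,0,0.025],"spin": 0},{"xyz": [0,0,0.025],"spin": 0},{"xyz": [0,0,0.025],"spin": 0},{"xyz": [0,0,0.025],"spin": 0},{"xyz": [0,0,0.02],"spin": 0},{"xyz": [0,0,0],"spin": 0},{"xyz": [0,0,0],"spin": 0},{"xyz": [0,0,0],"spin": 0},{"xyz": [0,0,0],"spin": 0},{"xyz": [0,0,0],"spin": 0}]}}

```text
time: 10.45
tool_pos: [514.8, -123.2, 75.3]
tcp_rot: [3.141, 0.0, 1.75]
contact_force: [-0.0, 0.1, 0.8]
grip_width: 0.5
finger_force: 0.0
```

```bash
python3 -c "
from plant import bot
from h import *
go(bot,-98,-72,75)
s=bot.capture('scene');w=bot.capture('wrist')
cv2.imwrite('pics/s4f.png',s);cv2.imwrite('pics/w4f.png',w)
a=cv2.imread('pics/w3f.png')
cv2.imwrite('pics/g4.png',np.hstack([cv2.resize(s[190:255,250:315],(400,400),interpolation=cv2.INTER_CUBIC),cv2.resize(w[20:260,230:430],(333,400))]))
f=lambda i:i[200:232,285:375].mean(2).astype(int)
print(np.abs(f(a)-f(w)).mean(),bot.get_obs()['contact_force'])"
```

```text
t 10.45 feeder [-97.6, -73.2, 75.3] rot [3.141 0.    1.75 ] target [ 514. -122.   75.] shift mm [ 1.2 -0.4  0.3] units [ 0.015 -0.005  0.003] F [-0.   0.1  0.8] w 0.45091956048909626
6.478472222222222 [ 0.20081758 -0.25293463 -0.16015419]
```

{"fn": "jog_arm", "kwargs": {"targets": [{"xyz": [0,0,0],"spin": 0},{"xyz": [0,0,-0.1],"spin": 0},{"xyz": [0,0,-0.2],"spin": 0},{"xyz": [0,0,-0.4],"spin": 0},{"xyz": [0,0,-0.4],"spin": 0},{"xyz": [0,0,-0.4],"spin": 0},{"xyz": [0,0,-0.4],"spin": 0},{"xyz": [0,0,-0.2],"spin": 0},{"xyz": [0,0,0],"spin": 0},{"xyz": [0,0,0],"spin": 0}]}}

```text
time: 11.8
tool_pos: [514.3, -123.1, 242.6]
tcp_rot: [-3.141, -0.001, 1.75]
contact_force: [-0.9, 0.3, -1.0]
grip_width: 0.3
finger_force: 0.0
```

```bash
python3 -c "
from plant import bot
from h import *
go(bot,20,-45,165)
s=bot.capture('scene');w=bot.capture('wrist')
a=cv2.imread('pics/scene0.png')
print(w[30:80,325,0].tolist())
cv2.imwrite('pics/cmp5.png',np.hstack([cv2.resize(s[190:255,250:315],(400,400),interpolation=cv2.INTER_CUBIC),cv2.resize(w[20:240,290:473],(333,400))]))"
```

```text
t 11.8 feeder [-98.1, -73.0, 242.6] rot [-3.141e+00 -1.000e-03  1.750e+00] target [626. -75. 165.] shift mm [ 27.7 118.2  77.5] units [0.346 1.477 0.968] F [-0.9  0.3 -1. ] w 0.3293955705555842
[114, 113, 159, 202, 194, 197, 192, 182, 189, 193, 195, 191, 193, 199, 178, 171, 176, 174, 175, 178, 175, 178, 176, 178, 179, 179, 176, 178, 178, 172, 175, 178, 175, 180, 176, 178, 179, 180, 176, 180, 169, 130, 96, 109, 108, 111, 113, 110, 113, 114]
```

View pics/cmp5.png

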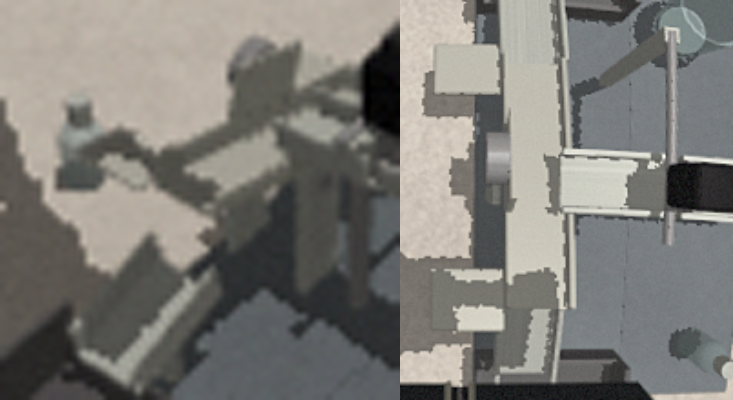

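The gate is still right end up after the finger rose. I'll measure the pad widths in the two pressed wrist pictures to see how far it followed the finger.

```bash
python3 - <<'E'
import cv2,numpy as np
for n in('w3f','w4f'):
    g=cv2.imread(f'pics/{n}.png').astype(int)
    print(n,'sat right pad rows')
    for r in (213,218,224): print(r,g[r,280:385:2].mean(1).astype(int).tolist())
    print('left col 330 rows0-40',g[0:40:1,330].mean(1).astype(int).tolist())
    for r in (5,12,20): print(r,g[r,280:385:2].mean(1).astype(int).tolist())
    print('col 340 rows195-240',g[195:240,345].mean(1).astype(int).tolist())
E
```

```text
w3f sat right pad rows
213 [125, 121, 119, 121, 123, 123, 112, 115, 122, 123, 118, 124, 118, 120, 124, 121, 120, 120, 120, 113, 117, 118, 119, 119, 118, 120, 117, 120, 118, 117, 121, 114, 117, 119, 120, 117, 115, 115, 119, 119, 116, 117, 121, 111, 98, 93, 115, 122, 124, 121, 121, 118, 119]
218 [120, 122, 125, 122, 119, 123, 113, 119, 123, 122, 125, 117, 115, 118, 122, 121, 123, 119, 118, 126, 119, 123, 126, 120, 119, 119, 122, 122, 119, 118, 122, 121, 122, 123, 120, 122, 116, 123, 118, 119, 119, 121, 119, 110, 96, 96, 118, 119, 119, 118, 121, 120, 122]
224 [120, 116, 126, 119, 120, 124, 113, 113, 119, 119, 118, 121, 120, 120, 125, 117, 123, 121, 121, 122, 122, 121, 118, 120, 123, 118, 120, 119, 118, 124, 124, 117, 120, 119, 119, 116, 119, 117, 121, 118, 114, 120, 122, 111, 94, 97, 114, 119, 117, 107, 117, 114, 116]
left col 330 rows0-40 [199, 201, 199, 199, 198, 198, 198, 201, 201, 202, 198, 204, 201, 199, 198, 202, 200, 201, 204, 201, 201, 205, 191, 183, 169, 142, 109, 121, 124, 119, 117, 123, 125, 123, 128, 125, 124, 123, 121, 125]
5 [204, 212, 214, 212, 210, 216, 212, 220, 153, 19
[... 2321 characters left out ...]
9, 191, 210, 208, 208, 210, 208, 207, 209, 208, 209, 208, 211, 212, 208, 208, 211, 211, 209, 210, 209, 210, 212, 209, 210, 210, 211, 210, 210, 212, 210, 209, 208, 210, 208, 211, 215, 168, 109, 97, 100, 218, 209, 209, 209, 210, 210]
20 [207, 208, 212, 167, 126, 119, 123, 122, 124, 117, 121, 128, 130, 134, 132, 126, 121, 122, 126, 127, 121, 125, 131, 128, 124, 124, 124, 127, 66, 77, 107, 95, 74, 71, 79, 77, 75, 71, 77, 74, 77, 78, 78, 77, 78, 99, 88, 204, 212, 210, 212, 211, 211]
col 340 rows195-240 [78, 81, 79, 78, 83, 75, 72, 84, 78, 80, 74, 81, 84, 76, 78, 81, 79, 74, 102, 114, 117, 118, 116, 117, 117, 118, 115, 116, 120, 116, 119, 118, 117, 119, 122, 91, 49, 24, 28, 35, 35, 32, 37, 27, 22]
```

The widths say the gate was only about level with the TCP reading 75, so the closed fingertips seem to press about 15 mm higher than the TCP reading. It needs to go deeper: slowly to about 60, with a hold.

{"fn": "jog_arm", "kwargs": {"targets": [{"xyz": [0,0,0.2],"spin": 0},{"xyz": [0,0,0.4],"spin": 0},{"xyz": [0,0,0.4],"spin": 0},{"xyz": [0,0,0.3],"spin": 0},{"xyz": [0,0,0.2],"spin": 0},{"xyz": [0,0,0.2],"spin": 0},{"xyz": [0,0,0.1],"spin": 0},{"xyz": [0,0,0.1],"spin": 0},{"xyz": [0,0,0.1],"spin": 0},{"xyz": [0,0,0.05],"spin": 0}]}}

```text
time: 13.15
tool_pos: [514.7, -123.2, 78.8]
tcp_rot: [-3.141, -0.0, 1.75]
contact_force: [-0.5, 0.3, 0.3]
grip_width: 0.7
finger_force: 0.0
```

{"fn": "jog_arm", "kwargs": {"targets": [{"xyz": [0,0,0.04],"spin": 0},{"xyz": [0,0,0.04],"spin": 0},{"xyz": [0,0,0.04],"spin": 0},{"xyz": [0,0,0.04],"spin": 0},{"xyz": [0,0,0.03],"spin": 0},{"xyz": [0,0,0.03],"spin": 0},{"xyz": [0,0,0],"spin": 0},{"xyz": [0,0,0],"spin": 0},{"xyz": [0,0,0],"spin": 0},{"xyz": [0,0,0],"spin": 0}]}}

```text
time: 14.4
tool_pos: [514.8, -123.2, 61.7]
tcp_rot: [3.141, -0.0, 1.75]
contact_force: [0.4, -0.1, 0.5]
grip_width: 0.2
finger_force: 0.0
```

```bash
python3 - <<'E'
from plant import bot
from h import *
go(bot,-98,-73,60)
w=bot.capture('wrist'); cv2.imwrite('pics/w5f.png',w); cv2.imwrite('pics/s5f.png',bot.capture('scene'))
g=w.astype(int)
for r in (0,4,8,12,20,205,213,218,224): print(r,g[r,280:385:2].mean(1).astype(int).tolist())
E
```

```text
t 14.4 feeder [-97.6, -73.2, 61.7] rot [ 3.141 -0.     1.75 ] target [ 514. -123.   60.] shift mm [ 0.2 -0.4  1.7] units [ 0.002 -0.005  0.021] F [ 0.4 -0.1  0.5] w 0.21513731334556024
0 [207, 215, 181, 149, 187, 187, 185, 188, 185, 183, 182, 182, 180, 181, 180, 179, 178, 178, 181, 178, 180, 182, 181, 181, 180, 183, 181, 182, 185, 186, 188, 188, 187, 191, 195, 196, 196, 197, 201, 202, 205, 207, 208, 208, 206, 210, 211, 222, 104, 107, 94, 94, 98]
4 [215, 216, 214, 216, 200, 156, 171, 185, 197, 210, 219, 222, 224, 228, 221, 224, 238, 237, 236, 235, 235, 236, 233, 234, 228, 231, 236, 238, 75, 114, 124, 129, 82, 85, 89, 91, 95, 94, 98, 104, 105, 103, 108, 116, 116, 120, 127, 102, 107, 83, 105, 98, 85]
8 [215, 215, 215, 213, 214, 208, 209, 212, 211, 213, 214, 213, 211, 216, 217, 217, 219, 215, 213, 216, 213, 214, 212, 211, 213, 215, 219, 204, 90, 115, 145, 77, 82, 81, 75, 75, 80, 79, 85, 80, 79, 83, 73, 85, 80, 80, 81, 80, 77, 87, 97, 96, 102]
12 [212, 215, 206, 208, 209, 210, 209, 208, 212, 218, 222, 220, 219, 223, 215, 210, 214, 214, 215, 212, 210, 215, 216, 217, 215, 217, 221, 116, 71,
[... 705 characters left out ...]
, 116, 122, 118, 118, 119, 115, 117, 117, 119, 117, 112, 113, 114, 120, 117, 116, 118, 117, 116, 121, 120, 117, 116, 97, 103, 101, 116, 113, 114, 114, 113, 118, 116]
218 [121, 125, 123, 119, 120, 124, 113, 113, 114, 114, 112, 118, 113, 116, 116, 114, 117, 114, 117, 119, 111, 120, 115, 116, 116, 116, 120, 114, 113, 117, 116, 112, 117, 116, 115, 115, 114, 113, 113, 116, 115, 115, 113, 98, 94, 96, 115, 113, 117, 111, 114, 115, 114]
224 [127, 122, 118, 120, 119, 126, 121, 108, 115, 115, 119, 117, 114, 117, 115, 116, 111, 119, 113, 116, 115, 110, 118, 117, 114, 114, 113, 115, 115, 115, 116, 116, 112, 115, 114, 115, 118, 109, 195, 194, 100, 113, 104, 98, 100, 111, 114, 110, 186, 200, 204, 205, 98]
```

The left pad is now much wider (89 px against 73 px), so the gate is past level. Rising to check.

{"fn": "jog_arm", "kwargs": {"targets": [{"xyz": [0,0,0],"spin": 0},{"xyz": [0,0,-0.1],"spin": 0},{"xyz": [0,0,-0.2],"spin": 0},{"xyz": [0,0,-0.4],"spin": 0},{"xyz": [0,0,-0.4],"spin": 0},{"xyz": [0,0,-0.4],"spin": 0},{"xyz": [0,0,-0.4],"spin": 0},{"xyz": [0,0,-0.3],"spin": 0},{"xyz": [0,0,0],"spin": 0},{"xyz": [0,0,0],"spin": 0}]}}

```text
time: 15.75
tool_pos: [514.2, -123.0, 236.9]
tcp_rot: [-3.141, -0.001, 1.75]
contact_force: [-0.5, -0.4, -0.5]
grip_width: 0.3
finger_force: 0.0
```

```bash
python3 - <<'E'
from plant import bot
from h import *
go(bot,20,-50,165)
w=bot.capture('wrist');s=bot.capture('scene');a=cv2.imread('pics/scene0.png'); g=w.astype(int)
cv2.imwrite('pics/w6.png',w);cv2.imwrite('pics/s6.png',s)
print(g[25:75,325].mean(1).astype(int).tolist())
print(g[50,290:370].mean(1).astype(int).tolist())
# column through right pad near edge in scene: crop px (95,*)/6 -> col 266
for i in(a,s): print(i[205:228,266].mean(1).astype(int).tolist(), i[205:228,272].mean(1).astype(int).tolist())
E
```

```text
t 15.75 feeder [-98.1, -72.9, 236.9] rot [-3.141e+00 -1.000e-03  1.750e+00] target [626. -80. 165.] shift mm [ 22.6 118.2  71.8] units [0.283 1.478 0.897] F [-0.5 -0.4 -0.5] w 0.29768345517486067
[114, 108, 130, 123, 123, 118, 154, 216, 188, 173, 192, 191, 192, 189, 191, 188, 191, 188, 188, 190, 190, 186, 187, 192, 191, 187, 191, 181, 188, 188, 187, 184, 185, 184, 184, 181, 182, 186, 180, 182, 183, 182, 171, 122, 115, 123, 119, 117, 114, 120]
[202, 204, 203, 205, 207, 210, 204, 203, 204, 204, 205, 203, 197, 196, 197, 208, 139, 165, 184, 187, 188, 187, 184, 187, 185, 187, 185, 186, 185, 185, 186, 188, 187, 184, 187, 187, 187, 187, 189, 185, 189, 189, 186, 187, 189, 188, 186, 186, 190, 190, 186, 186, 187, 186, 192, 191, 169, 141, 133, 81, 116, 195, 188, 190, 190, 186, 188, 187, 191, 189, 187, 186, 187, 189, 189, 186, 188, 188, 186, 189]
[166, 167, 170, 170, 168, 157, 141, 147, 148, 150, 149, 147, 100, 81, 89, 144, 162, 164, 163, 164, 162, 162, 164] [167, 170, 166, 169, 166, 171, 145, 160, 153, 149, 149, 148, 149, 150, 158, 131, 158, 164, 163, 165, 166, 166, 163]
[176, 173, 177, 177, 175, 162, 151, 134, 122, 123, 122, 120, 122, 101, 96, 148, 126, 90, 82, 92, 151, 161, 159] [175, 177, 175, 177, 175, 177, 176, 177, 177, 176, 176, 180, 179, 176, 169, 165, 109, 85, 82, 83, 82, 80, 148]
```

The gate has flipped: the left pad is wider, and the right pad is about 10 px lower in the scene view. Next I'll move to the right of the post and descend to TCP z 160.

{"fn": "jog_arm", "kwargs": {"targets": [{"xyz": [0.08,0.35,0],"spin": 0},{"xyz": [0.08,0.4,0],"spin": 0},{"xyz": [0.08,0.4,0],"spin": 0},{"xyz": [0.04,0.33,0],"spin": 0},{"xyz": [0,0,0.2],"spin": 0},{"xyz": [0,0,0.3],"spin": 0},{"xyz": [0,0,0.3],"spin": 0},{"xyz": [0,0,0.16],"spin": 0},{"xyz": [0,0,0],"spin": 0},{"xyz": [0,0,0],"spin": 0}]}}

```text
time: 17.1
tool_pos: [627.8, -80.3, 161.7]
tcp_rot: [3.14, 0.001, 1.75]
contact_force: [-0.6, -0.3, 0.1]
grip_width: 0.4
finger_force: 0.0
```

```bash
python3 - <<'E'
from plant import bot
from h import *
go(bot,20,24,160)
cv2.imwrite('pics/p.png',np.hstack([cv2.resize(bot.capture('wrist')[:260,180:500],(480,390)),cv2.resize(bot.capture('scene')[175:265,255:345],(320,390),interpolation=cv2.INTER_CUBIC)[:,:320]]))
E
```

```text
t 17.1 feeder [21.2, -50.8, 161.7] rot [3.14e+00 1.00e-03 1.75e+00] target [613.  -7. 160.] shift mm [74.8 -1.   1.6] units [ 0.935 -0.013  0.02 ] F [-0.6 -0.3  0.1] w 0.37345902535099923
```

View pics/p.png

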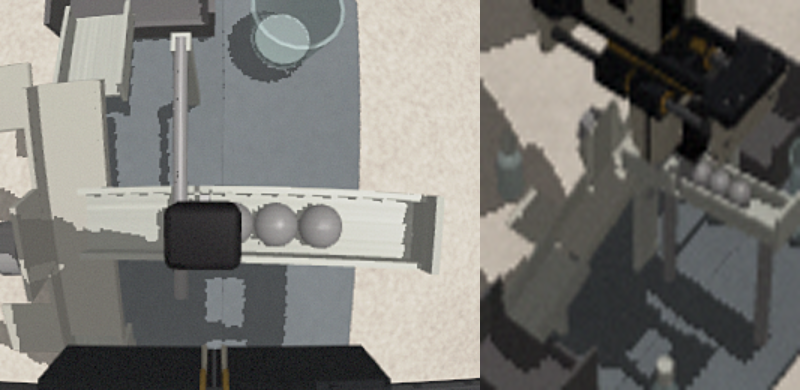

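The finger (column 213) lines up with the post (165–242), the balls are behind the stop, and the gate's right end rests low on its chute. Pushing left.

{"fn": "jog_arm", "kwargs": {"targets": [{"xyz": [0.1,0,0.0],"spin": 0},{"xyz": [0.1,0,0],"spin": 0},{"xyz": [0.06,0,0],"spin": 0},{"xyz": [0.06,0,0],"spin": 0},{"xyz": [0.06,0,0],"spin": 0},{"xyz": [0.06,0,0],"spin": 0},{"xyz": [0.06,0,0],"spin": 0},{"xyz": [0.06,0,0],"spin": 0},{"xyz": [0.06,0,0],"spin": 0},{"xyz": [0.06,0,0],"spin": 0}]}}

```text
time: 18.45
tool_pos: [617.6, -26.3, 160.9]
tcp_rot: [3.141, -0.0, 1.75]
contact_force: [0.4, -1.3, -0.6]
grip_width: 0.3
finger_force: 0.9
```

{"fn": "jog_arm", "kwargs": {"targets": [{"xyz": [0.06,0,0.0],"spin": 0},{"xyz": [0.06,0,0],"spin": 0},{"xyz": [0.05,0,0],"spin": 0},{"xyz": [0.03,0,0],"spin": 0},{"xyz": [0,0,0],"spin": 0},{"xyz": [0,0,0],"spin": 0},{"xyz": [0,0,0],"spin": 0},{"xyz": [0,0,0],"spin": 0},{"xyz": [0,0,0],"spin": 0},{"xyz": [0,0,0],"spin": 0}]}}

```text
time: 19.7
tool_pos: [614.7, -10.9, 160.8]
tcp_rot: [3.142, -0.0, 1.75]
contact_force: [0.6, 0.1, 0.4]
grip_width: 0.4
finger_force: 0.0
```

```bash
python3 - <<'E'
from plant import bot
from h import *
go(bot,20,24,160)
w=bot.capture('wrist'); cv2.imwrite('pics/w7.png',w)
c=bot.get_calibration('wrist')
n,l,st,ce=cv2.connectedComponentsWithStats((w[100:215,250:380].max(2)<45).astype(np.uint8))
for i in range(1,n):
    if st[i,4]>100: print(st[i],ce[i]+[250,100],wz(c,*(ce[i]+[250,100]),189))
E
```

```text
t 19.7 feeder [20.5, 19.8, 160.8] rot [ 3.142 -0.     1.75 ] target [613.  -7. 160.] shift mm [ 4.2 -0.5  0.8] units [ 0.052 -0.007  0.01 ] F [0.6 0.1 0.4] w 0.3603710645442137
[  41   79   51   36 1666] [316.35414166 197.2785114 ] (np.float64(19.0), np.float64(50.8))
```

{"fn": "jog_arm", "kwargs": {"targets": [{"xyz": [0.02,0,0.0],"spin": 0},{"xyz": [0.02,0,0],"spin": 0},{"xyz": [0,0,0],"spin": 0},{"xyz": [0,0,0],"spin": 0},{"xyz": [0,0,0],"spin": 0},{"xyz": [0,0,0],"spin": 0},{"xyz": [0,0,0],"spin": 0},{"xyz": [0,0,0],"spin": 0},{"xyz": [0,0,0],"spin": 0},{"xyz": [0,0,0],"spin": 0}]}}

```text
time: 21.0
tool_pos: [614.3, -8.2, 160.9]
tcp_rot: [3.141, 0.001, 1.75]
contact_force: [1.3, -4.9, -1.1]
grip_width: 0.5
finger_force: 2.6
```

```bash
python3 - <<'E'
from plant import bot
from h import *
go(bot,20,24,160)
w=bot.capture('wrist'); t=bot.capture('top'); s=bot.capture('scene'); cv2.imwrite('pics/s8.png',s);cv2.imwrite('pics/t8.png',t)
c=bot.get_calibration('wrist')
col=w[150:240,315].max(1).astype(int); print(col.tolist())
for r in (174,178,182): print(r,wz(c,316,r,189))
E
```

```text
t 21.0 feeder [20.6, 22.5, 160.9] rot [3.141e+00 1.000e-03 1.750e+00] target [613.  -7. 160.] shift mm [ 1.5 -0.6  0.9] units [ 0.018 -0.007  0.011] F [ 1.3 -4.9 -1.1] w 0.5253521551604113
[138, 137, 139, 144, 141, 143, 140, 142, 141, 140, 137, 142, 136, 137, 139, 141, 126, 72, 79, 87, 94, 86, 90, 92, 84, 130, 177, 206, 202, 160, 77, 5, 16, 33, 17, 28, 31, 32, 21, 25, 29, 28, 32, 19, 31, 30, 25, 35, 15, 33, 36, 30, 28, 28, 31, 27, 34, 29, 15, 21, 31, 26, 35, 37, 30, 34, 19, 31, 24, 34, 30, 31, 25, 34, 20, 33, 22, 27, 27, 25, 30, 25, 61, 100, 98, 93, 100, 97, 95, 100]
174 (np.float64(18.9), np.float64(65.5))
178 (np.float64(18.9), np.float64(63.5))
182 (np.float64(18.9), np.float64(61.4))
```

A steady 5 N means the end stop is reached, so the slide is fully open. I'll back off to the right, rise, and check the balls.

{"fn": "jog_arm", "kwargs": {"targets": [{"xyz": [-0.05,0,0.0],"spin": 0},{"xyz": [-0.1,0,0],"spin": 0},{"xyz": [-0.1,0,-0.2],"spin": 0},{"xyz": [0,0,-0.4],"spin": 0},{"xyz": [0,0,-0.4],"spin": 0},{"xyz": [0,-0.4,-0.4],"spin": 0},{"xyz": [0,-0.5,0],"spin": 0},{"xyz": [0,-0.5,0],"spin": 0},{"xyz": [0,-0.3,0],"spin": 0},{"xyz": [0,0,0],"spin": 0}]}}

```text
time: 22.4
tool_pos: [483.0, -51.7, 273.5]
tcp_rot: [3.141, -0.0, 1.749]
contact_force: [-0.4, 0.4, -0.2]
grip_width: 1.0
finger_force: 0.0
```

```bash
python3 - <<'E'
from plant import bot
from h import *
go(bot,20,24,160)
t=bot.get_calibration("top"); s=bot.get_calibration("scene")
T=bot.capture('top');S=bot.capture('scene'); T0=cv2.imread('pics/top0.png');S0=cv2.imread('pics/scene0.png')
cv2.imwrite('pics/s9.png',S);cv2.imwrite('pics/t9.png',T)
# right tray floor: bright blobs vs dark floor; tray centre guess from feeder frame
for n,c,I,I0 in(("top",t,T,T0),("scene",s,S,S0)):
    x0,y0,w,h=(353,174,26,26) if n=="top" else (240,240,50,45)
    d=I[y0:y0+h,x0:x0+w].max(2).astype(int)-I0[y0:y0+h,x0:x0+w].max(2)
    m=(d>18).astype(np.uint8); k,l,st,ce=cv2.connectedComponentsWithStats(m)
    for i in range(1,k):
        if st[i,4]>2:
            p=onz(c,*(ce[i]+[x0,y0]),30); q=p[:2]-O; print(n,st[i,2:5],(ce[i]+[x0,y0]).round(1),"feeder",(q@ex).round(),(q@ey).round())
# trough: where balls were in scene (317-330,214-222)
print("trough was",S0[212:222,315:332].max(2).mean(0).astype(int).tolist());print("now",S[212:222,315:332].max(2).mean(0).astype(int).tolist())
q=[np.array([*(onz(c:=t,262+v[0]/6,145+v[1]/6,v[2])[:2]-O)]) for v in((555,190,40),(685,170,75),(712,330,75),(590,345,38))]; print([(a@ex,a@ey) for a in q])
E
```

```text
t 22.4 feeder [-116.3, 2.8, 273.5] rot [ 3.141 -0.     1.749] target [613.  -7. 160.] shift mm [ 21.  136.2 113.7] units [0.262 1.702 1.421] F [-0.4  0.4 -0.2] w 1.0062462232224814
top [3 3 9] [370. 193.] feeder -53.0 -178.0
top [ 5  4 13] [374.9 193.3] feeder -57.0 -197.0
top [4 4 9] [365.4 195.3] feeder -59.0 -158.0
scene [ 8 10 42] [258.5 256.4] feeder -62.0 -165.0
trough was [75, 92, 102, 96, 87, 89, 101, 107, 98, 92, 87, 95, 99, 88, 83, 77, 71]
now [116, 122, 116, 118, 118, 117, 125, 124, 115, 115, 118, 116, 107, 92, 92, 86, 77]
[(np.float64(21.575976283374906), np.float64(-127.86865348729957)), (np.float64(14.240783546866451), np.float64(-209.32245410199457)), (np.float64(-91.7915807678763), np.float64(-206.16473458533326)), (np.float64(-84.4453844007292), np.float64(-131.67823538611538))]
```

Three separate balls show in the right tray, at feeder y of -158, -178 and -197. I'll wait a second, check that the gate and balls are still, and hand in.

{"fn": "jog_arm", "kwargs": {"targets": [{"xyz": [0,0,0],"spin": 0},{"xyz": [0,0,0],"spin": 0},{"xyz": [0,0,0],"spin": 0},{"xyz": [0,0,0],"spin": 0},{"xyz": [0,0,0],"spin": 0},{"xyz": [0,0,0],"spin": 0},{"xyz": [0,0,0],"spin": 0},{"xyz": [0,0,0],"spin": 0},{"xyz": [0,0,0],"spin": 0},{"xyz": [0,0,0],"spin": 0}]}}

```text
time: 23.75
tool_pos: [483.9, -51.6, 272.8]
tcp_rot: [3.141, -0.0, 1.75]
contact_force: [0.7, -0.3, 0.1]
grip_width: 0.2
finger_force: 0.0
```

```bash
python3 - <<'E'
from plant import bot
from h import *
T=bot.capture('top');S=bot.capture('scene');T9=cv2.imread('pics/t9.png')
a=(slice(174,200),slice(353,379)); print("tray change",cv2.absdiff(T[a],T9[a]).max())
for i in(cv2.imread('pics/scene0.png'),cv2.imread('pics/s6.png'),S): print(i[205:228,272].mean(1).astype(int).tolist())
E
```

```text
tray change 22
[167, 170, 166, 169, 166, 171, 145, 160, 153, 149, 149, 148, 149, 150, 158, 131, 158, 164, 163, 165, 166, 166, 163]
[175, 177, 175, 177, 175, 177, 176, 177, 177, 176, 176, 180, 179, 176, 169, 165, 109, 85, 82, 83, 82, 80, 148]
[174, 175, 172, 174, 174, 177, 175, 174, 117, 99, 89, 88, 88, 84, 93, 152, 159, 160, 158, 161, 159, 161, 160]
```

Column 272 in the scene view differs from the flipped state. I'll check the gate numerically in the wrist view: left pad width, and edges against the predictions for raised and low.

```bash
python3 - <<'E'
from plant import bot
from h import *
w=bot.capture('wrist'); c=bot.get_calibration('wrist'); go(bot,0,0,0)
def pw(p):
    f,M,e=cam(c); q=M.T@(p-e); th=np.arccos(q[2]/np.linalg.norm(q)); h=q[:2]/np.linalg.norm(q[:2])*th*f; return (h+[c['cx'],c['cy']]).round(1)
for th in(.28,-.28):
    for side in(1,-1):
        y0=lambda y,z:(y*np.cos(th)-z*np.sin(th), 85+y*np.sin(th)+z*np.cos(th))
        pts=[]
        for x in(-114,-72):
            for y in(54,90):
                yy,zz=y0(side*y,7); pts.append(pw(np.r_[O+x*ex+yy*ey,zz]).tolist())
        print(th,side,pts)
g=w.astype(int).mean(2).astype(int)
for cc in(340,350): print(cc,g[60:240:2,cc].tolist())
for r in(118,124,130): print(r,g[r,300:400:1].tolist())
S=cv2.imread('pics/s9.png').mean(2).astype(int)
for n in('scene0','s6','s9'):
    S=cv2.imread(f'pics/{n}.png').mean(2).astype(int); print(n); [print(S[205:230,k].tolist()) for k in(264,268,276,280)]
E
```

```text
t 23.9 feeder [-115.4, 2.8, 272.8] rot [ 3.142 -0.     1.75 ] target [598. -34.   0.] shift mm [ -3.  115.4 272.8] units [-0.038  1.442  3.41 ] F [ 0.1 -1.1 -0.2] w 0.5048490828798027
0.28 1 [[322.2, 141.4], [322.3, 110.1], [359.7, 141.7], [361.3, 110.7]]
0.28 -1 [[322.1, 221.8], [322.0, 243.8], [354.8, 221.7], [353.1, 243.7]]
-0.28 1 [[322.2, 136.7], [322.3, 108.6], [356.9, 137.0], [356.3, 109.0]]
-0.28 -1 [[322.1, 226.6], [322.0, 256.7], [357.4, 226.6], [357.1, 256.5]]
340 [115, 114, 118, 119, 110, 115, 115, 109, 117, 117, 114, 117, 114, 113, 214, 203, 157, 202, 204, 189, 207, 205, 211, 187, 213, 162, 180, 178, 175, 179, 177, 176, 177, 181, 178, 174, 176, 177, 179, 178, 156, 105, 105, 102, 104, 106, 106, 106, 115, 113, 114, 121, 119, 117, 114, 114, 122, 120, 113, 111, 116, 117, 120, 115, 119, 118, 112, 114, 112, 116, 104, 106, 103, 100, 104, 102, 100, 105, 88, 90, 92, 112, 180, 178, 179, 137, 14, 28, 18, 20]
350 [118, 118, 120, 123, 120, 122, 118, 124, 82, 53, 140, 100, 58, 77, 75, 70, 74, 77, 77, 76, 77, 74, 74, 75, 73, 134, 180, 179, 177, 179, 177, 179, 179, 177, 179, 178, 174, 1
[... 2467 characters left out ...]
77, 176, 175, 175, 178, 177, 178, 178, 178, 178, 181, 180, 179, 177, 176, 176, 165, 142, 94, 79, 76, 76, 74, 77]
[178, 179, 178, 175, 176, 176, 179, 179, 179, 180, 177, 179, 178, 176, 163, 128, 92, 89, 92, 123, 91, 82, 79, 81, 82]
s9
[115, 93, 78, 76, 76, 90, 112, 114, 101, 83, 82, 79, 81, 79, 79, 80, 85, 87, 94, 156, 158, 162, 130, 91, 84]
[179, 177, 176, 175, 120, 87, 83, 84, 84, 87, 84, 85, 85, 89, 115, 151, 159, 158, 161, 160, 159, 161, 159, 157, 154]
[171, 173, 175, 172, 173, 173, 173, 179, 177, 176, 179, 180, 178, 177, 109, 85, 86, 87, 145, 155, 114, 90, 87, 90, 122]
[177, 176, 176, 174, 174, 174, 177, 180, 177, 176, 178, 176, 175, 171, 118, 83, 73, 74, 77, 87, 148, 158, 160, 158, 158]
```

The left pad's edges (rows 111–141, right edge at column 360) match the raised prediction, so the gate is still on its new stop and the scene difference was only the arm's shadow. Handing in.

```bash
python3 -c "
from plant import bot
print(bot.close_job())"
```

```text
the job is handed in; nothing more can be done
None
```

I rocked the gate over so it feeds the right chute and pushed the stop fully open; by my last camera measurements all three balls are in the right tray. I handed the job in at about 24 s, and no verdict came back.

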